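Set a saw guide against two nails and weigh it down

ROBOT

A 6-joint arm with a two-finger parallel gripper is mounted at the origin on the work surface. World frame = base frame: x ahead of the robot, y to its left, z up, the work surface at z = 0. Lengths are in m, angles in rad, forces in N, time in s.
With the tool pointing down it reaches from about 0.375 to 0.925 m from the base axis. Payload 5.7 kg.
Tool frame: the origin (TCP) lies on the centre line of the jaws, within the pads' length; the fingertips stand 22 mm ahead of it and the grasp point (between the pads) lies 3 mm ahead of it; y points along the fingers, x is the direction in which the jaws open and shut, and the axes are right-handed (so a half turn about y gives the same grasp; the last joint's range is limited). The gripper opens to 88 mm and grips with 3 to 60 N. Pads are 20 mm wide; open, the fingers measure 115 mm over their backs; the gripper's body (75 mm by 178 mm) begins 61 mm behind the grasp point.
Start: joints at [1.045, 0.359, 1.51, -0, 1.272, -0.115], TCP at [0.24, 0.55, 0.245] pointing down, gripper open.
Joint ranges: [-2.97, 2.97], [-1.01, 2.36], [0.21, 2.38], [-0.96, 4.11], [0.2, 2.71], [-2.98, 2.98]. Speed limits (rad/s): [2.39, 2.39, 3.14, 3.14, 3.14, 3.14].

INTERFACE

Orientations are given as a unit quaternion [w, x, y, z].
In Python, from cell import sense, snapshot, finish_job gives the robot as it stands.
- The arm moves only by the shell command python3 -m pendant 'ROWS' [OPENING] [FORCE]. ROWS is JSON, a list that holds one entry, the list of rows, each a list of 4 numbers: the shift along the tool's x, y, z in cm, then the turn about the tool's y in degrees. A call has 1 to 12 rows; each row shifts and turns the pose as measured when the row begins, along the tool's axes as they then stand; what a row does not reach is not made up. A row lasts 1/10 s, in which the tool goes at most 50 mm and 8.59 degrees, less where a joint would pass 70% of its speed; a pose out of reach is approached as far as the arm can. A call with a gripper value outside its range is refused whole. OPENING is the closure, from 0 (fully open) to 1 (shut), set as the call begins (- or left out, the last holds). The fingers move at their own pace and stop on an object; FORCE is the grip in N (left out, the last holds). Time passes only in rows, so rows that do not move let the fingers close. It gives the time, the measured TCP pose, the force and the opening at its end, in the units of the state.
- sense(): the state, without advancing time (a new reading comes with each control period).
- snapshot(name): name is "scene" or "side" or "wrist"; returns a dict with "color" (420x560x3 uint8, red, green, blue), "fx", "fy", "cx", "cy" (pixels), "xyz" and "rotation" of the camera in the world. Camera axes: x right, y down, z forward; pixel columns grow to the right and rows downward; lengths in m; the calibration is good to about 2 mm. A picture is of the moment at which its call begins. There is no depth.
- finish_job(): hands the job in, once; it reports no verdict.
The state is a dict: "time_s": time; "q": joint angles; "qvel": joint speeds; "joint_torque": joint torques, N m; "tool_pos": TCP position; "eef_rot": TCP orientation; "contact_force": force on the tool from outside, world axes, zero at the start; "torque": the same for the moment, N m; "finger_gap": opening from 0.0 (shut) to 1.0 (fully open).
Only numpy, scipy, OpenCV 4.12 (cv2) and the standard library are available. Lean on these libraries where they do the work, as an engineer would, in place of code of your own. Each camera call takes 0.05 s, during which the arm holds its last target.

TASK

Slide the aluminium guide rail across the wooden panel until its long edge bears lightly on both upright nails at once; the nails are thin, so do not lean on them hard. Then stand the steel weight on the rail, on the stretch between the two nails, so that the rail stays there still touching both nails, and leave the bottle, the tin and the wood block where they are.

Things in the scene. Friction and masses are not known exactly. Their poses are not given: they have to be found in the camera images.
- panel: Fixed wooden door panel, 360 x 460 x 22 mm (x, y, z), lying on the bench and not moving. Origin at the centre of its underside; z up; its top face is 22 mm above the bench. The nails stand in its top and the rail starts lying on it.
- mark_a (a point): Centre of a drawn pencil cross (30 mm strokes) on the panel's top face, beyond the rail as seen from the robot, towards the panel's left (+y) edge. Nail a was driven roughly, by eye, near it: the nail's axis is up to 12 mm from this point along the panel's x axis and 3 mm along its y axis.
- mark_b (a point): The second pencil cross, towards the right (-y) edge, 190 to 250 mm from the first; nail b stands as near to it, also up to 12 mm off along the panel's x axis and 3 mm along y. The line of the crosses may run up to 0.27 rad askew to the panel's y axis.
- nail_a (a joint): Nail by cross a: upright steel nail fixed in the panel, shank 4 mm in diameter, 36 mm tall, 9 mm head. Its only give is a slight springy bend at the foot: the value is this bend in rad, 0 when untouched, growing as it is pushed along the panel's +x, about 0.01 to 0.02 at 8 N. A push of more than 8 N is too hard. Its place is not measured, only that of its cross.
- nail_b (a joint): Nail by cross b, the same in every way; value as for nail a, 0 when untouched. A push of more than 8 N is too hard.
- rail_mid (a point): Centre (half-way up) of the loose, hollow aluminium guide rail: a plain straight bar 50 mm wide (x axis), 420 mm long (y axis), 20 mm high (z, up), about 0.25 kg, black ends. Lies flat on the panel and slides easily (waxed, friction coefficient 0.2 to 0.3). A touching nail's axis is 27 mm from its centre line. Either long edge will do.
- weight_knob (a point): Centre of the knob of the loose steel hold-down weight, mass about 0.6 kg, the grip by which it is taken from above: the knob is an upright cylinder 22 mm in diameter and 26 mm high, on a short neck over a round foot 50 mm in diameter and 38 mm high. This point is 57 mm above the underside of the weight; the weight is 70 mm tall. z axis up.
- glue: White bottle, 56 mm in diameter, 150 mm tall, standing loose on the bench, to be left alone. Origin at the centre of its underside.
- tin: Round tin, 70 mm in diameter, 90 mm tall, standing loose on the bench, to be left alone. Origin at the centre of its underside.
- offcut: Wooden block, 70 x 50 x 40 mm, lying loose on the bench, to be left alone. Origin at the centre of its underside.
Things that resemble listed ones, but are neither listed nor needed, are in the scene too. What is shaped like the part that bears weight_knob but blue, red or turquoise is not meant.

How it is judged:
By the outcome, as a careful person would: the job done as asked, in the order asked, and still so for the second after the job is handed in, with the robot touching nothing.
It also fails if it takes over 70 s, if anything falls off the work surface, if the arm or the gripper's body presses on something with over 40 N, if the wrist force passes 120 N, or if a joint passes its speed limit or range.

## Working session

There is one attempt and no reset: what is moved stays moved. The work goes in short steps, Python scripts to look and compute and a shell command to move; the robot and the scene stay as the last step left them, time stands still between calls to the robot, and variables do not carry over. Pictures are saved under pics/ and viewed, and the job is handed in when it is done.

```bash
ls; mkdir -p pics
cat > h.py <<'E'
import numpy as np, cv2
from cell import sense, snapshot, finish_job
from scipy.spatial.transform import Rotation as R
def shot(n,f):
    s=snapshot(n); cv2.imwrite('pics/'+f+'.png',cv2.cvtColor(s['color'],cv2.COLOR_RGB2BGR)); 
    np.savez('pics/'+f+'.npz',**{k:np.array(v) for k,v in s.items()}); return s
def Rm(s):
    r=np.array(s['rotation']); return r if r.shape==(3,3) else R.from_quat(np.roll(r,-1)).as_matrix()
def ray(s,u,v):
    d=Rm(s)@np.array([(u-s['cx'])/s['fx'],(v-s['cy'])/s['fy'],1.]); return np.array(s['xyz']),d
def atz(s,u,v,z):
    o,d=ray(s,u,v); return o+d*(z-o[2])/d[2]
def proj(s,p):
    c=Rm(s).T@(np.array(p)-np.array(s['xyz'])); return np.array([s['fx']*c[0]/c[2]+s['cx'],s['fy']*c[1]/c[2]+s['cy']])
def load(f):
    return dict(np.load('pics/'+f+'.npz'))
E
python3 - <<'E'
from h import *
for n in('scene','side','wrist'):
    s=shot(n,n+'0'); print(n,s['fx'],s['cx'],s['cy'],s['xyz'],np.array(s['rotation']).round(3).tolist())
print(sense())
E
```

```text
pics
scene 407.2988174779547 280.96600998574155 216.5145659360729 [ 1.22332246 -0.17832234  0.60386392] [-0.366, 0.716, 0.523, -0.28]
side 403.16428826931707 281.01482961046037 204.63832446699766 [ 0.35325768 -0.82654156  0.63187032] [-0.47, 0.879, -0.07, 0.039]
wrist 353.00645088166664 282.49324693004735 207.22973454444022 [0.16982437 0.58026976 0.38261101] [0.118, 0.828, 0.543, 0.077]
{'time_s': 0.15, 'q': array([ 1.04493740e+00,  3.59334848e-01,  1.51119941e+00,  1.80610147e-05,
        1.27248574e+00, -1.15097193e-01]), 'qvel': array([ 0.000351  , -0.00190361, -0.00201444, -0.00050291,  0.00059574,
       -0.00053646]), 'joint_torque': array([ 5.69654494e-04, -5.15756857e+01, -2.71006823e+01,  6.76860265e-02,
        3.05122649e-02, -6.15509248e-05]), 'tool_pos': array([0.23932818, 0.5496487 , 0.24399954]), 'eef_rot': array([-0.59124179,  0.59168339,  0.38706619, -0.38797381]), 'contact_force': array([ 0.49604182, -0.08364203,  0.51769555]), 'torque': array([ 0.0022507 , -0.04297072, -0.00458675]), 'finger_gap': 1.001506358308978}
```

View pics/scene0.png

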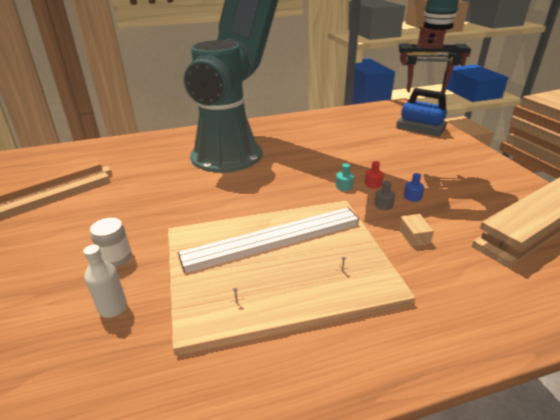

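View pics/side0.png

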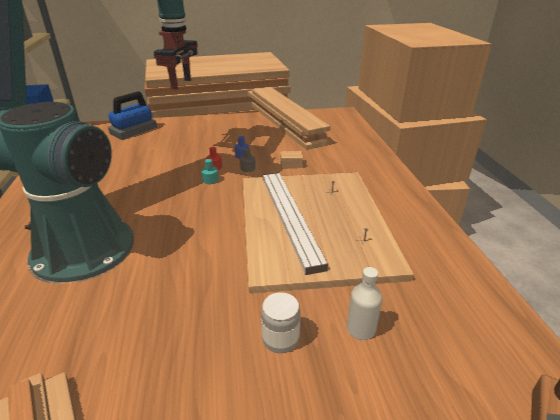

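View pics/wrist0.png

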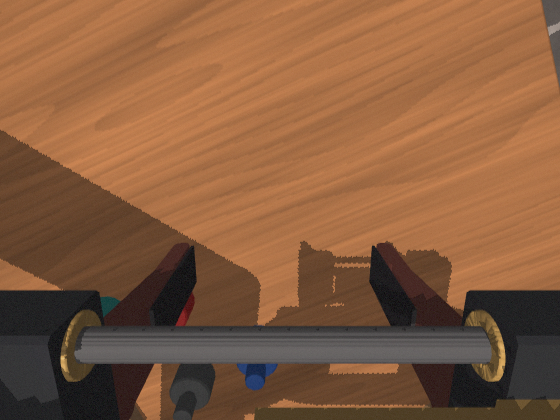

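Run:
```python
import cv2,numpy as np
a=cv2.imread('pics/scene0.png');b=cv2.imread('pics/side0.png')
def c(im,x,y,w,h,k): return cv2.resize(im[y:y+h,x:x+w],None,fx=k,fy=k,interpolation=cv2.INTER_CUBIC)
cv2.imwrite('pics/z1.png',c(a,160,200,260,150,3))
cv2.imwrite('pics/z2.png',c(b,235,130,180,160,3.7)) 
cv2.imwrite('pics/z3.png',np.vstack([c(a,320,150,130,100,5)[:290],c(b,190,120,130,100,5)[:290]]))
```

```text
(no output)
```

View pics/z1.png

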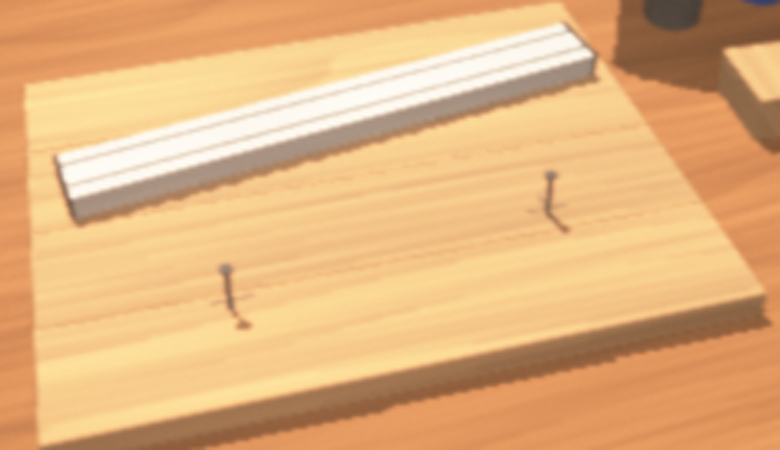

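View pics/z2.png

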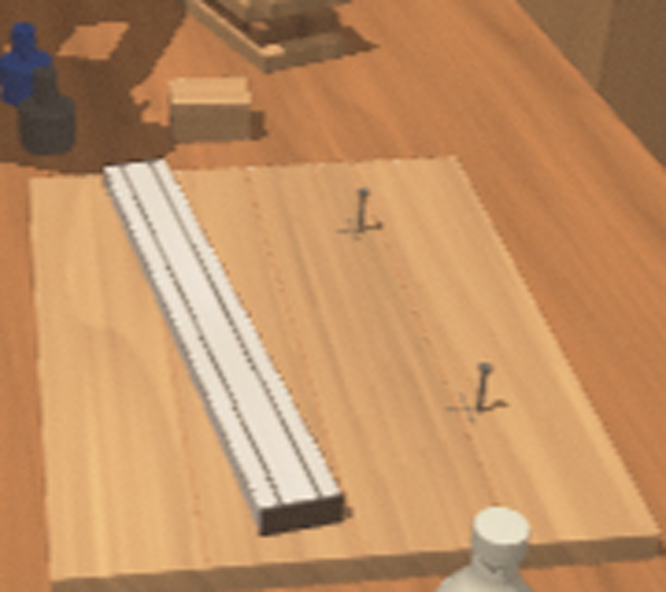

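View pics/z3.png

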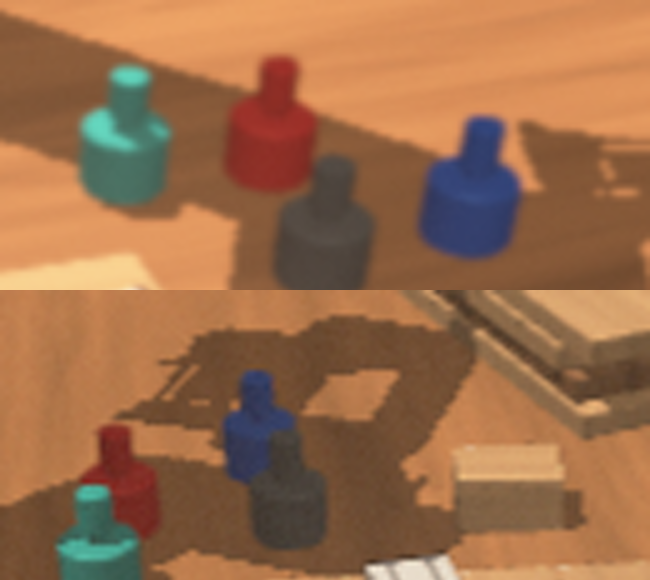

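```bash
cat >> h.py <<'E'
def tri(*l):
    A=np.zeros((3,3));b=np.zeros(3)
    for s,u,v in l:
        o,d=ray(s,u,v);d=d/np.linalg.norm(d);P=np.eye(3)-np.outer(d,d);A+=P;b+=P@o
    x=np.linalg.solve(A,b); return x,[ (proj(s,x)-[u,v]).round(1).tolist() for s,u,v in l]
E
python3 - <<'E'
from h import *
np.set_printoptions(precision=4,suppress=True)
a=load('scene0');b=load('side0')
f1=lambda x,y:((x+.5)/3-.5+160,(y+.5)/3-.5+200)
f2=lambda x,y:((x+.5)/3.7-.5+235,(y+.5)/3.7-.5+130)
f3=lambda x,y:((x+.5)/5-.5+320,(y+.5)/5-.5+150)
f4=lambda x,y:((x+.5)/5-.5+190,(y-290+.5)/5-.5+120)
for n,p,q,z in [('hA',(225,268),(486,368),.058),('fA',(231,308),(483,409),.022),('hB',(551,174),(364,191),.058),('fB',(548,212),(360,231),.022),
 ('crossA',(232,298),(467,408),.022),('crossB',(547,207),(358,230),.022),
 ('rail-L far',(57,157),(258,508),.042),('rail L +x',(77,198),(342,492),.042),('rail R -x',(562,24),(105,168),.042),('rail R +x',(595,57),(164,160),.042),
 ('panel -x+y',(25,86),(52,580),.022),('panel -x-y',(562,3),(30,180),.022),('panel +x-y',(762,294),(456,157),.022),('panel+x+y',(39,446),(660,535),.022)]:
    print(n,tri((a,*f1(*p)),(b,*f2(*q))),atz(a,*f1(*p),z)[:2],atz(b,*f2(*q),z)[:2])
print('knob',tri((a,*f3(333,186)),(b,*f4(286,455))),atz(a,*f3(333,186),.057),atz(b,*f4(286,455),.057))
for n,p,q in [('teal',(129,90),(92,507)),('red',(278,85),(115,447)),('blue',(482,143),(257,394))]:
    print(n,tri((a,*f3(*p)),(b,*f4(*q))))
# offcut scene
for p in [(401,218),(418,243),(433,235),(418,216)]: print(atz(a,*p,.04))
print('glue',tri((a,93,252),(b,371,275)),'tin',tri((a,108,228),(b,281,304)))
E
```

```text
hA (array([ 0.6732, -0.1096,  0.0571]), [[0.2, -0.3], [0.2, 0.2]]) [ 0.6747 -0.1102] [ 0.6726 -0.1099]
fA (array([ 0.6754, -0.1092,  0.0233]), [[0.1, -0.2], [0.1, 0.2]]) [ 0.6747 -0.1093] [ 0.676 -0.107]
hB (array([0.6553, 0.1193, 0.0569]), [[0.1, -0.2], [0.1, 0.1]]) [0.6569 0.1183] [0.6548 0.1182]
fB (array([0.6548, 0.1198, 0.0212]), [[0.0, -0.0], [0.0, 0.0]]) [0.6557 0.1193] [0.6544 0.1186]
crossA (array([ 0.666 , -0.1063,  0.0225]), [[0.3, -0.4], [0.2, 0.3]]) [ 0.6664 -0.1069] [ 0.666  -0.1044]
crossB (array([0.6526, 0.1195, 0.0232]), [[-0.1, 0.3], [-0.1, -0.2]]) [0.6508 0.1207] [0.6533 0.1202]
rail-L far (array([ 0.5075, -0.199 ,  0.0404]), [[0.5, -0.8], [0.6, 0.8]]) [ 0.5121 -0.2002] [ 0.5065 -0.198 ]
rail L +x (array([ 0.5587, -0.1911,  0.0404]), [[0.1, -0.2], [0.1, 0.2]]) [ 0.561  -0.1914] [ 0.558  -0.1922]
rail R -x (array([0.4681, 0.2148, 0.0399]), [[0.1, -0.2], [0.1, 0.1]]) [0.4714 0.213 ] [0.4676 0.2119]
rail R +x (array([0.5173, 0.2211, 0.039 ]), [[0.2, -0.4], [0.1, 0.3]]) [0.5225 0.2179] [0.5163 0.2176]
panel -x+y (array([ 0.3848, -0.2165,  0.0203]), [[0.2, -0.3], [0.2, 
[... 202 characters left out ...]
8], [0.3, 0.5]]) [0.769  0.2173] [0.765  0.2203]
panel+x+y (array([ 0.7414, -0.2353,  0.0199]), [[0.4, -0.6], [0.4, 0.4]]) [ 0.7441 -0.2359] [ 0.7397 -0.2362]
knob (array([0.4317, 0.3411, 0.0548]), [[0.1, -0.1], [0.0, 0.1]]) [0.4355 0.3386 0.057 ] [0.4313 0.3375 0.057 ]
teal (array([0.3087, 0.2816, 0.0587]), [[0.0, -0.0], [0.0, 0.0]])
red (array([0.3241, 0.3664, 0.0557]), [[0.1, -0.3], [0.1, 0.3]])
blue (array([0.4202, 0.4359, 0.0558]), [[-0.0, 0.1], [-0.0, -0.1]])
[0.5499 0.3167 0.04  ]
[0.6448 0.3023 0.04  ]
[0.6305 0.3496 0.04  ]
[0.5555 0.3591 0.04  ]
glue (array([ 0.5906, -0.3423,  0.142 ]), [[-0.1, 0.2], [-0.1, -0.2]]) tin (array([ 0.4347, -0.3354,  0.0859]), [[0.5, -0.8], [0.7, 0.9]])
```

```bash
cat >> h.py <<'E'
def T():
    s=sense(); q=s['eef_rot']; return s,R.from_quat(np.roll(q,-1)).as_matrix()
def go(p,jaw=None):
    """report needed shift (tool cm) and turn to make tool x axis along world 2D dir jaw"""
    s,M=T(); d=M.T@(np.array(p)-s['tool_pos'])*100
    print('t',round(s['time_s'],2),'pos',s['tool_pos'].round(4),'F',s['contact_force'].round(2),'gap',round(s['finger_gap'],3))
    print('shift cm',d.round(2))
    if jaw is not None:
        j=M.T@np.array([jaw[0],jaw[1],0]); 
        ang=np.degrees(np.arctan2(-j[2],j[0])) # rot about y by a: x->(cos,0,-sin)
        print('turn',ang.round(2),'or',((ang+90)%180-90).round(2),'q6',s['q'][5].round(3))
E
python3 - <<'E'
from h import *
s,M=T(); print(M.round(3))
t=.0975; n=np.array([np.cos(t),np.sin(t)]); l=np.array([-n[1],n[0]])
c=np.array([.5138,.0108])-l*.017
go([*c,.12],n)
E
```

```text
[[ 0.399 -0.001 -0.917]
 [ 0.917 -0.001  0.399]
 [-0.001 -1.     0.   ]]
t 0.15 pos [0.2393 0.5496 0.244 ] F [ 0.5  -0.08  0.52] gap 1.002
shift cm [-39.91  12.45 -47.51]
turn 60.88 or 60.88 q6 -0.115
```

```bash
python3 -m pendant '[[[-3.2,0,-3.8,0],[-3.2,0,-3.8,0],[-3.2,0,-3.8,0],[-3.2,0,-3.8,0],[-3.2,0,-3.8,0],[-3.2,0,-3.8,0],[-3.2,0,-3.8,0],[-3.2,0,-3.8,0],[-3.2,0,-3.8,0],[-3.2,0,-3.8,0],[-3.2,0,-3.8,0]]]'
cat > g1.py <<'E'
from h import *
import sys
t=.0975; n=np.array([np.cos(t),np.sin(t)]); l=np.array([-n[1],n[0]])
c=np.array([.5138,.0108])-l*.017
go([*c,float(sys.argv[1])],n)
E
python3 g1.py .12
```

```text
time_s: 1.25
tool_pos: [0.4831, 0.0591, 0.2419]
eef_rot: [0.59, -0.589, -0.391, 0.391]
contact_force: [0.9, 0.8, 0.2]
finger_gap: 0.998
t 1.25 pos [0.4831 0.0591 0.2419] F [0.88 0.77 0.22] gap 0.998
shift cm [-4.77 12.18 -5.52]
turn 61.52 or 61.52 q6 -1.193
```

```bash
python3 -m pendant '[[[0,0,0,8.5],[0,0,0,8.5],[0,0,0,8.5],[0,0,0,8.5],[0,0,0,8.5],[0,0,0,8.5],[0,0,0,8.5]]]'; python3 g1.py .12
```

```text
time_s: 1.95
tool_pos: [0.4859, 0.0503, 0.2405]
eef_rot: [-0.706, 0.706, 0.041, -0.042]
contact_force: [0.1, -0.5, -0.9]
finger_gap: 1.004
t 1.95 pos [0.4859 0.0503 0.2405] F [ 0.06 -0.52 -0.86] gap 1.004
shift cm [ 2.3  12.05 -5.95]
turn 1.09 or 1.09 q6 -0.154
```

```bash
python3 -m pendant '[[[1.2,3,-3,1],[1.1,4,-3,0],[0,4,0,0],[0,1,0,0],[0,0,0,0]]]'; python3 g1.py .05
python3 - <<'E'
from h import *
shot('scene','scene1');shot('wrist','wrist1')
E
```

```text
time_s: 2.45
tool_pos: [0.5185, -0.0085, 0.119]
eef_rot: [-0.706, 0.707, 0.035, -0.032]
contact_force: [0.4, 0.0, -0.7]
finger_gap: 1.003
t 2.45 pos [ 0.5185 -0.0085  0.119 ] F [ 0.42  0.02 -0.75] gap 1.003
shift cm [-0.32  6.9   0.28]
turn -0.18 or -0.18 q6 -0.244
```

View pics/wrist1.png

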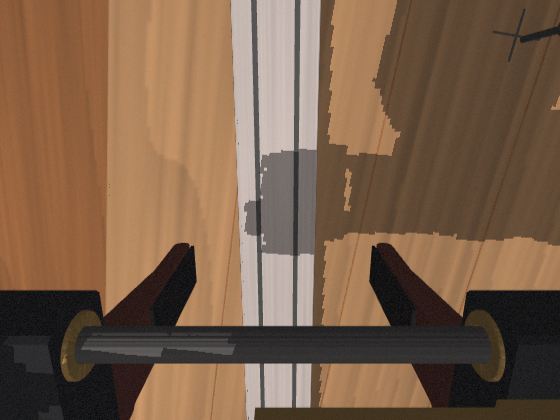

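View pics/scene1.png

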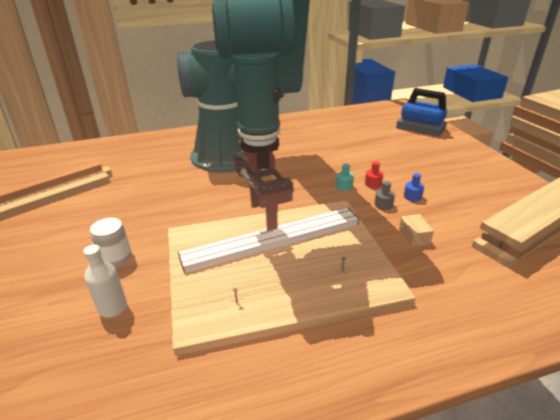

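```bash
python3 -m pendant '[[[-0.1,3.5,0.2,0],[0,2.5,0,0],[0,0.8,0,0],[0,0,0,0]]]'; python3 g1.py .049
```

```text
time_s: 2.95
tool_pos: [0.5254, -0.0054, 0.0591]
eef_rot: [-0.705, 0.708, 0.042, -0.027]
contact_force: [-0.2, 0.4, 0.1]
finger_gap: 1.001
t 2.95 pos [ 0.5254 -0.0054  0.0591] F [-0.22  0.4   0.13] gap 1.001
shift cm [-1.02  0.99  0.03]
turn 0.02 or 0.02 q6 -0.241
```

```bash
python3 -m pendant '[[[-0.6,0.8,0,0],[0,0.2,0,0],[0,0,0,0]]]'; python3 g1.py .049
python3 - <<'E'
from h import *
print(T()[1].round(3))
E
```

```text
time_s: 3.25
tool_pos: [0.5217, -0.006, 0.0519]
eef_rot: [-0.704, 0.708, 0.045, -0.025]
contact_force: [0.3, 0.2, -0.3]
finger_gap: 1.004
t 3.25 pos [ 0.5217 -0.006   0.0519] F [ 0.34  0.23 -0.27] gap 1.004
shift cm [-0.63  0.28  0.05]
turn 0.07 or 0.07 q6 -0.244
[[ 0.995  0.028 -0.099]
 [ 0.099 -0.004  0.995]
 [ 0.028 -1.    -0.006]]
```

```bash
python3 -m pendant '[[[-0.4,0.2,0,0],[0,0,0,0],[0,0,0,0],[0,0,0,0],[0,0,0,0]]]' 0.6 6; python3 g1.py .049
```

```text
time_s: 3.75
tool_pos: [0.5179, -0.0067, 0.051]
eef_rot: [-0.704, 0.708, 0.045, -0.024]
contact_force: [-0.8, 0.3, 0.0]
finger_gap: 0.583
t 3.75 pos [ 0.5179 -0.0067  0.051 ] F [-0.81  0.26  0.04] gap 0.583
shift cm [-0.24  0.19  0.08]
turn 0.06 or 0.06 q6 -0.246
```

```bash
python3 -m pendant '[[[1.5,0,0,0],[2.5,0,0,0],[2.5,0,0,0],[2.5,0,0,0],[1.2,0,0,0],[0,0,0,0]]]'; python3 g1.py .049
python3 - <<'E'
from h import *
shot('scene','scene2');shot('wrist','wrist2');shot('side','side2')
a=cv2.imread('pics/scene2.png')[200:350,160:420];b=cv2.imread('pics/side2.png')[130:290,235:415]
cv2.imwrite('pics/z4.png',cv2.resize(a,None,fx=3,fy=3,interpolation=cv2.INTER_CUBIC));cv2.imwrite('pics/z5.png',cv2.resize(b,None,fx=3.7,fy=3.7,interpolation=cv2.INTER_CUBIC))
E
```

```text
time_s: 4.35
tool_pos: [0.6187, 0.0041, 0.0514]
eef_rot: [-0.705, 0.708, 0.043, -0.027]
contact_force: [1.1, 0.9, 3.0]
finger_gap: 0.57
t 4.35 pos [0.6187 0.0041 0.0514] F [1.15 0.86 3.03] gap 0.57
shift cm [-1.037e+01  1.000e-02 -0.000e+00]
turn 0.05 or 0.05 q6 -0.202
```

View pics/z4.png

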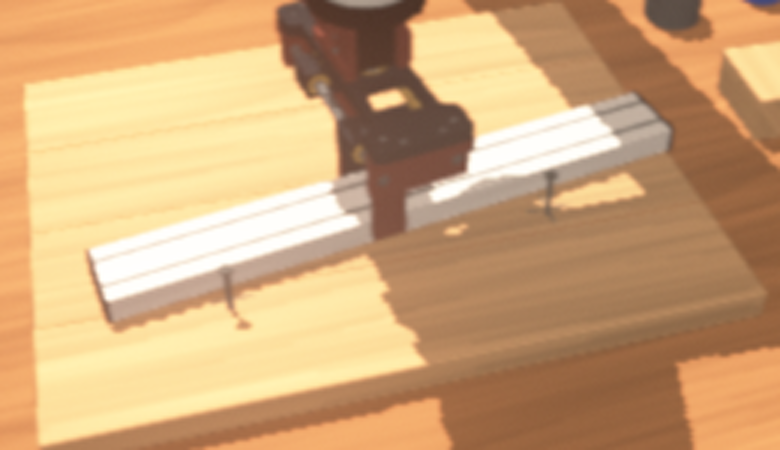

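View pics/z5.png

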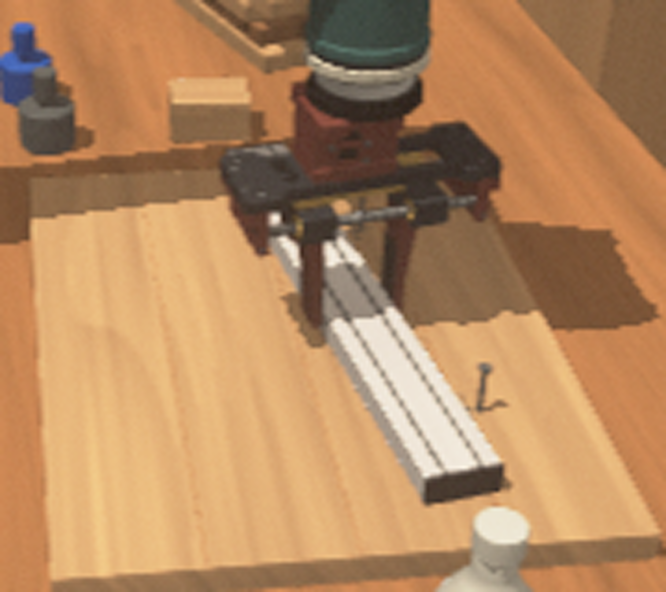

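View pics/wrist2.png

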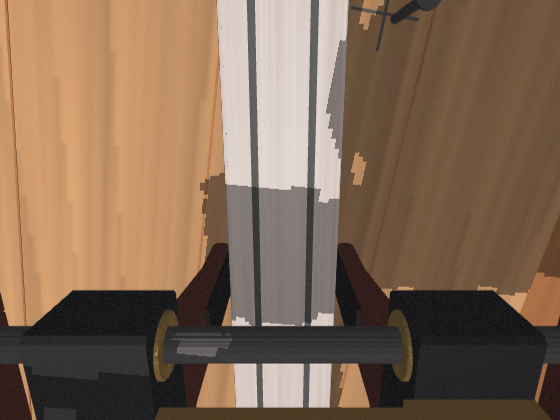

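```bash
cat > g2.py <<'E'
from h import *
import sys
np.set_printoptions(precision=4,suppress=True)
v=[float(x) for x in sys.argv[2:]]
a=load(sys.argv[1])
f1=lambda x,y:((x+.5)/3-.5+160,(y+.5)/3-.5+200)
p=atz(a,*f1(v[0],v[1]),.042)[:2];q=atz(a,*f1(v[2],v[3]),.042)[:2]
t=(q-p)/np.linalg.norm(q-p); n=np.array([t[1],-t[0]])
print(p,q,np.linalg.norm(q-p),'yaw',np.arctan2(-t[0],t[1]))
for N in([.656,.1190],[.6747,-.1097]):
    print('gap',(np.array(N)-p)@n-.002)
E
python3 g2.py scene2 109 300 668 131
```

```text
[ 0.6633 -0.1828] [0.6234 0.2269] 0.41166502792859294 yaw 0.09685723055215847
gap 0.01996869258937367
gap 0.01646441557121526
```

```bash
python3 -m pendant '[[[0.6,0,0,0.5],[0.6,0,0,0.4],[0,0,0,0]]]'; python3 g1.py .049
python3 - <<'E'
from h import *
shot('scene','scene3')
a=cv2.imread('pics/scene3.png')[200:350,160:420]
cv2.imwrite('pics/z6.png',cv2.resize(a,None,fx=3,fy=3,interpolation=cv2.INTER_CUBIC))
E
```

```text
time_s: 4.8
tool_pos: [0.6248, 0.0052, 0.0512]
eef_rot: [-0.705, 0.708, 0.034, -0.023]
contact_force: [0.4, -0.0, 0.2]
finger_gap: 0.569
t 4.8 pos [0.6248 0.0052 0.0512] F [ 0.45 -0.04  0.17] gap 0.569
shift cm [-10.99   0.06  -0.24]
turn -0.97 or -0.97 q6 -0.181
```

View pics/z6.png

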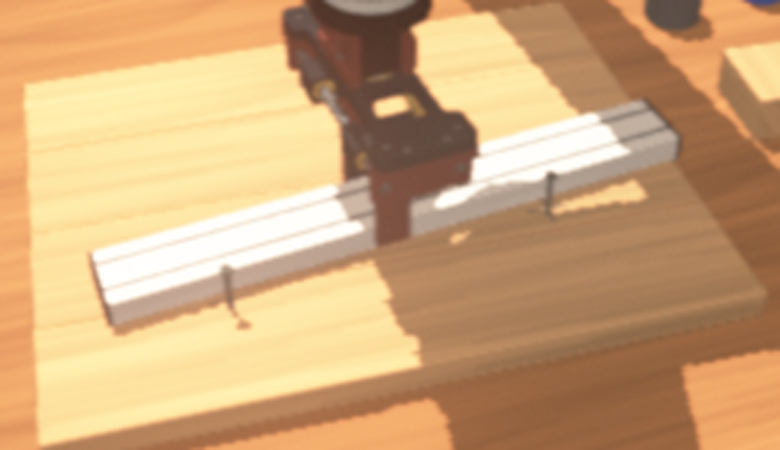

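```bash
python3 g2.py scene3 111 303 676 137;  python3 -m pendant '[[[0.4,0,0,0],[0.4,0,0,0],[0.4,0,0,0],[0,0,0,0],[0,0,0,0]]]'; python3 g1.py .049
python3 - <<'E'
from h import *
shot('scene','scene4')
a=cv2.imread('pics/scene4.png')[200:350,160:420]
cv2.imwrite('pics/z7.png',cv2.resize(a,None,fx=3,fy=3,interpolation=cv2.INTER_CUBIC))
E
```

```text
[ 0.6662 -0.1819] [0.6314 0.229 ] 0.41243413217308045 yaw 0.0844294066821671
gap 0.01323761695931014
gap 0.012584933365868651
time_s: 5.35
tool_pos: [0.6366, 0.0063, 0.0511]
eef_rot: [-0.705, 0.708, 0.033, -0.024]
contact_force: [-1.0, 0.2, 0.6]
finger_gap: 0.571
t 5.35 pos [0.6366 0.0063 0.0511] F [-0.99  0.16  0.64] gap 0.571
shift cm [-12.17   0.05  -0.25]
turn -0.94 or -0.94 q6 -0.178
```

View pics/z7.png

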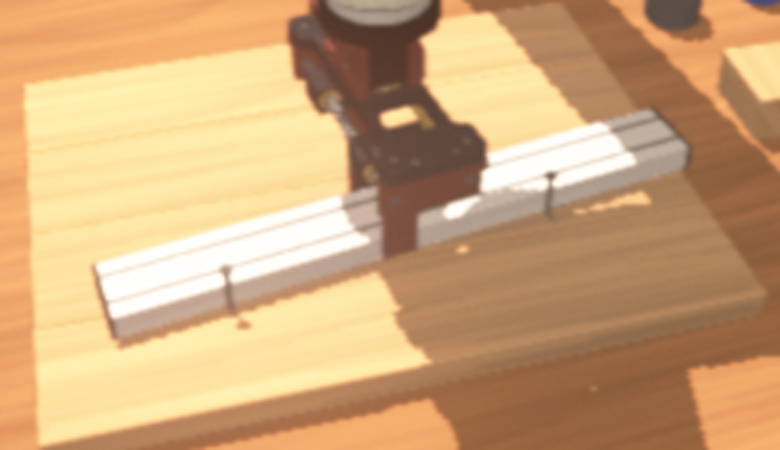

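```bash
python3 -m pendant '[[[0,0,0,0],[0,0,0,0],[0,0,0,0]]]' 0.37 ; python3 -m pendant '[[[0.15,0,0,0],[0,0,0,0]]]'; python3 -m pendant '[[[0.15,0,0,0],[0,0,0,0]]]'; python3 g1.py .049
python3 - <<'E'
from h import *
shot('scene','scene5')
a=cv2.imread('pics/scene5.png')[200:350,160:420]
cv2.imwrite('pics/z8.png',cv2.resize(a,None,fx=3,fy=3,interpolation=cv2.INTER_CUBIC))
E
```

```text
time_s: 5.7
tool_pos: [0.637, 0.0063, 0.0514]
eef_rot: [-0.705, 0.708, 0.034, -0.024]
contact_force: [-0.5, -0.5, 0.7]
finger_gap: 0.628
time_s: 5.9
tool_pos: [0.6387, 0.0064, 0.0516]
eef_rot: [-0.705, 0.708, 0.034, -0.023]
contact_force: [0.5, 0.8, 0.3]
finger_gap: 0.631
time_s: 6.1
tool_pos: [0.6399, 0.0065, 0.0516]
eef_rot: [-0.705, 0.708, 0.033, -0.024]
contact_force: [0.2, 0.7, 0.3]
finger_gap: 0.631
t 6.1 pos [0.6399 0.0065 0.0516] F [0.18 0.71 0.27] gap 0.631
shift cm [-12.51   0.09  -0.26]
turn -0.95 or -0.95 q6 -0.177
```

View pics/z8.png

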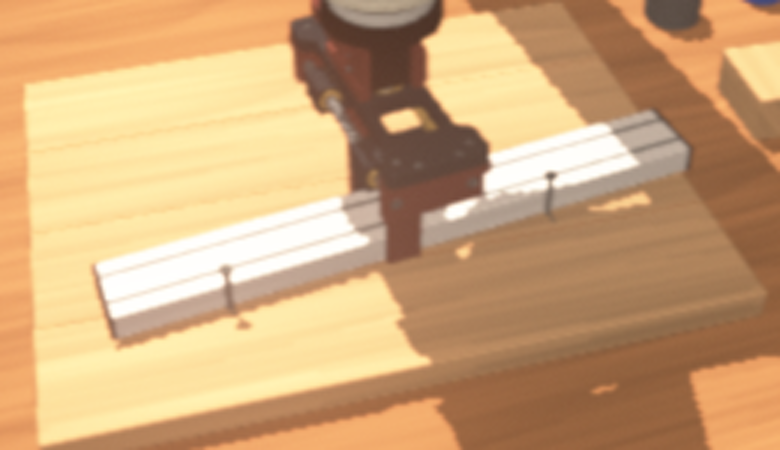

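```bash
for i in 1; do python3 -m pendant '[[[0.05,0,0,0],[0,0,0,0]]]'; python3 -m pendant '[[[0.05,0,0,0],[0,0,0,0]]]'; python3 -m pendant '[[[0.05,0,0,0],[0,0,0,0]]]';python3 -m pendant '[[[0.05,0,0,0],[0,0,0,0]]]'; done | grep -v eef
```

```text
time_s: 6.35
tool_pos: [0.64, 0.0066, 0.0514]
contact_force: [0.1, 0.3, -0.3]
finger_gap: 0.629
time_s: 6.55
tool_pos: [0.64, 0.0066, 0.0513]
contact_force: [-0.4, -0.5, 0.0]
finger_gap: 0.632
time_s: 6.75
tool_pos: [0.64, 0.0066, 0.0512]
contact_force: [-0.2, -1.7, -0.4]
finger_gap: 0.631
time_s: 6.95
tool_pos: [0.6401, 0.0067, 0.0511]
contact_force: [-0.6, 0.2, 0.0]
finger_gap: 0.627
```

```bash
for i in 1; do python3 -m pendant '[[[0.1,0,0,0],[0,0,0,0]]]'; python3 -m pendant '[[[0.1,0,0,0],[0,0,0,0]]]'; python3 -m pendant '[[[0.1,0,0,0],[0,0,0,0]]]'; done | grep -v eef
```

```text
time_s: 7.15
tool_pos: [0.6401, 0.0067, 0.0509]
contact_force: [-0.7, -0.1, 0.6]
finger_gap: 0.632
time_s: 7.35
tool_pos: [0.6402, 0.0068, 0.0507]
contact_force: [-1.6, -0.2, 1.1]
finger_gap: 0.63
time_s: 7.55
tool_pos: [0.6402, 0.0069, 0.0504]
contact_force: [-3.0, -1.3, 0.4]
finger_gap: 0.633
```

Run:
```python
from h import *
shot('scene','scene6');shot('side','side6');shot('wrist','wrist6')
print(T()[0]['contact_force'])
a=cv2.imread('pics/scene6.png')[220:320,190:400]
cv2.imwrite('pics/z9.png',cv2.resize(a,None,fx=3.8,fy=3.8,interpolation=cv2.INTER_CUBIC))
b=cv2.imread('pics/side6.png')[150:280,260:410]
cv2.imwrite('pics/z10.png',cv2.resize(b,None,fx=4.5,fy=4.5,interpolation=cv2.INTER_CUBIC))
```

```text
[-3.60818495 -1.22557742  0.93937955]
```

View pics/z9.png

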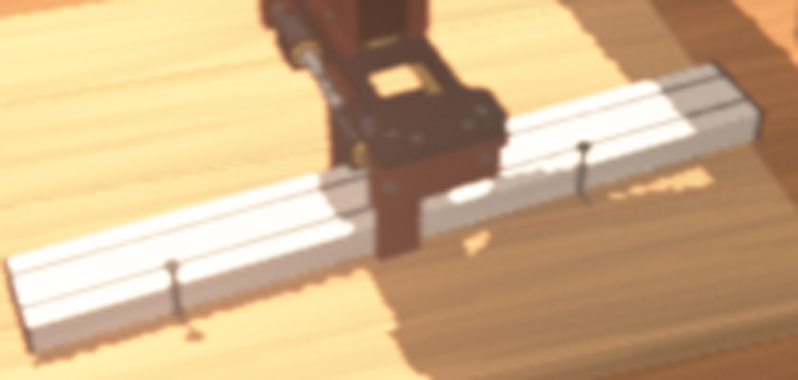

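View pics/z10.png

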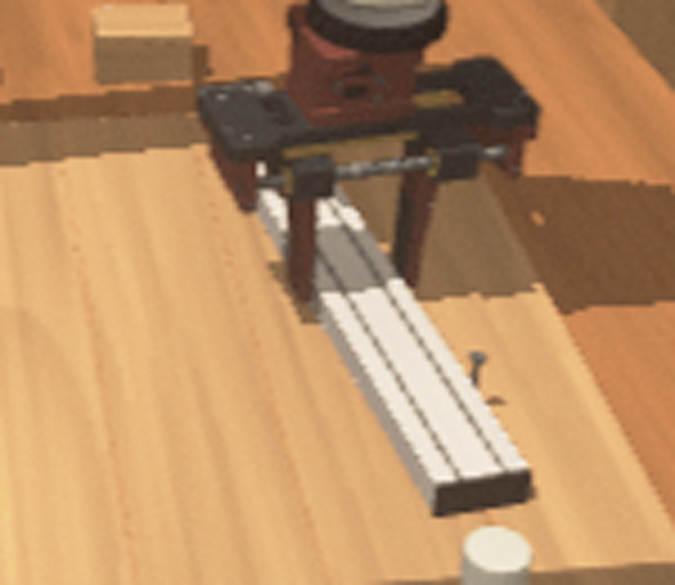

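View pics/wrist6.png

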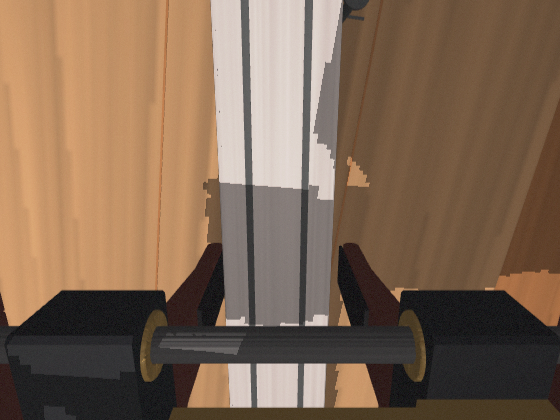

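```bash
python3 -m pendant '[[[0,0,0,0],[0,0,0,0],[0,0,0,0],[0,0,0,0]]]' 0; python3 -m pendant '[[[0,0,0,0],[0,-2,0,0],[0,-4,0,0],[0,-5,0,0],[0,-4,0,0],[0,0,0,0]]]'
python3 - <<'E'
from h import *
print(T()[1].round(3))
shot('wrist','wrist7');shot('scene','scene7');
a=cv2.imread('pics/scene7.png')[220:320,190:400]
cv2.imwrite('pics/z11.png',cv2.resize(a,None,fx=3.8,fy=3.8,interpolation=cv2.INTER_CUBIC))
E
```

```text
time_s: 8.1
tool_pos: [0.6449, 0.0069, 0.0516]
eef_rot: [-0.705, 0.708, 0.033, -0.024]
contact_force: [-0.0, 0.4, 1.1]
finger_gap: 0.954
time_s: 8.7
tool_pos: [0.6429, 0.0074, 0.2052]
eef_rot: [-0.706, 0.707, 0.032, -0.025]
contact_force: [0.9, 0.0, 1.1]
finger_gap: 1.0
[[ 0.997  0.011 -0.081]
 [ 0.081 -0.002  0.997]
 [ 0.011 -1.    -0.003]]
```

View pics/wrist7.png

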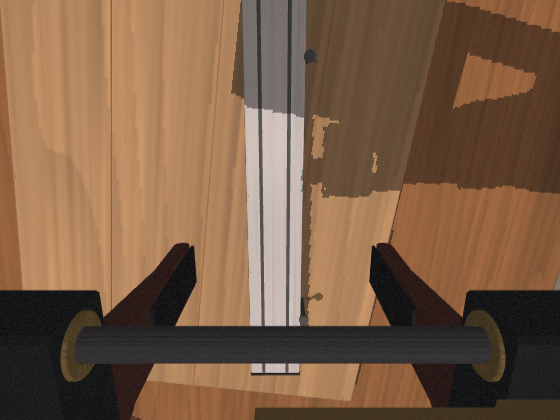

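View pics/z11.png

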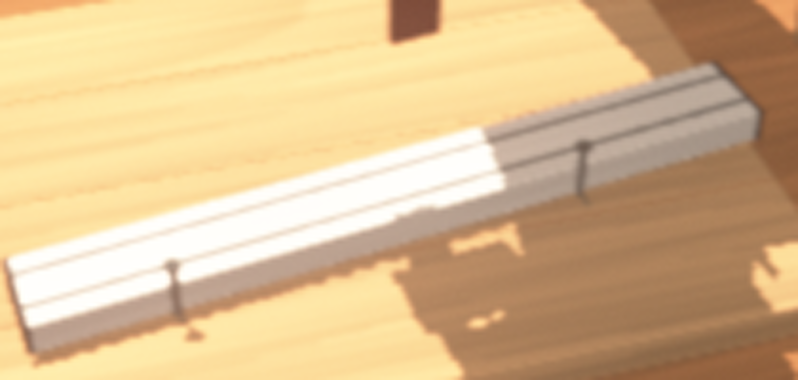

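Run:
```python
import cv2,numpy as np
a=cv2.imread('pics/wrist7.png')
k=lambda y,x:cv2.resize(a[y:y+60,x:x+60],None,fx=6.5,fy=6.5,interpolation=cv2.INTER_NEAREST)
cv2.imwrite('pics/z12.png',np.hstack([k(30,280),k(280,275)]))
```

```text
(no output)
```

View pics/z12.png

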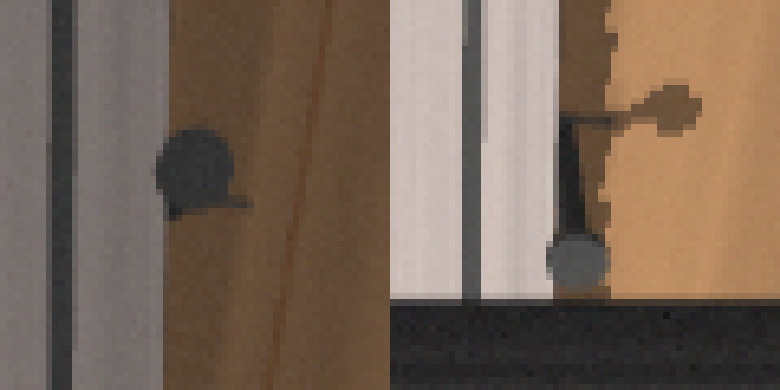

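```bash
python3 -m pendant '[[[-2.3,0,4.3,0],[-2.3,0,4.3,0],[-2.3,0,4.3,0],[-2.3,0,4.3,0],[-2.3,0,4.3,0],[-2.3,0,4.3,0],[-2.3,0,4.3,0],[-2.1,0,4.3,0],[0,0,0,-8.5],[0,0,0,-8.5],[0,0,0,-8.5],[0,0,0,-8.5]]]'
cat > g3.py <<'E'
from h import *
import sys
t=.084; n=np.array([np.cos(t),np.sin(t)]); l=np.array([-n[1],n[0]])
go([float(x) for x in sys.argv[1:4]],l)
print(T()[1].round(3).tolist())
E
python3 g3.py .4325 .34 .15
```

```text
time_s: 10.0
tool_pos: [0.411, 0.34, 0.1755]
eef_rot: [-0.665, 0.669, 0.222, -0.246]
contact_force: [0.5, -0.3, 0.2]
finger_gap: 1.001
t 10.0 pos [0.411  0.34   0.1755] F [ 0.49 -0.27  0.19] gap 1.001
shift cm [ 1.77  2.49 -1.36]
turn -56.18 or -56.18 q6 -0.116
[[0.781, -0.03, -0.624], [0.624, -0.016, 0.781], [-0.033, -0.999, 0.006]]
```

```bash
python3 -m pendant '[[[0,0,0,-8],[0,0,0,-8],[0,0,0,-8],[0,0,0,-8],[0,0,0,-8],[0,0,0,-8],[0,0,0,-8],[0,0,0,0]]]'; python3 g3.py .4325 .34 .15
python3 - <<'E'
from h import *
shot('wrist','wrist8')
E
```

```text
time_s: 10.8
tool_pos: [0.4, 0.3336, 0.1588]
eef_rot: [0.475, -0.46, -0.508, 0.552]
contact_force: [0.8, 0.6, 0.2]
finger_gap: 1.004
t 10.8 pos [0.4    0.3336 0.1588] F [0.83 0.61 0.24] gap 1.004
shift cm [ 0.25  0.68 -3.35]
turn 2.33 or 2.33 q6 -1.137
[[-0.126, -0.057, -0.99], [0.992, -0.033, -0.124], [-0.025, -0.998, 0.06]]
```

View pics/wrist8.png

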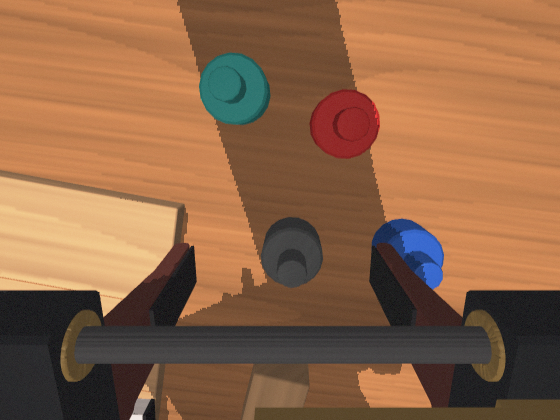

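Run:
```python
from h import *
a=load('wrist8'); print(atz(a,291,273,.070), proj(a,[.4325,.34,.07]), atz(a,293,240,.038))
s,M=T(); 
print(proj(a,s['tool_pos']+M@[0,.003,0]))
# TCP target so that grasp pt hits knob at z .061
g=np.array([.432,.340,.061]); print(M.T@(g-M@[0,.003,0]-s['tool_pos'])*100)
```

```text
[0.43162319 0.3413619  0.07      ] [288.91578794 273.90695158] [0.4176718  0.34104432 0.038     ]
[282.36042076 281.599846  ]
[ 0.50521591  9.24603694 -3.86244792]
```

```bash
python3 -m pendant '[[[0.3,0,-2,2],[0.1,0,-1.5,0],[0,3,0,0],[0,2.5,0,0],[0,0,0,0]]]'
cat > g4.py <<'E'
from h import *
s,M=T(); g=np.array([.432,.3407,.061]); print((M.T@(g-M@[0,.003,0]-s['tool_pos'])*100).round(2)); print(M.round(3).tolist(),s['contact_force'].round(1),s['finger_gap'].round(3),s['tool_pos'].round(4))
E
python3 g4.py
```

```text
time_s: 11.35
tool_pos: [0.432, 0.3387, 0.0974]
eef_rot: [0.489, -0.474, -0.494, 0.541]
contact_force: [-0.3, -0.4, -0.3]
finger_gap: 1.004
[ 0.31  3.32 -0.24]Traceback (most recent call last):
  File "g4.py", line 2, in <module>
    s,M=T(); g=np.array([.432,.3407,.061]); print((M.T@(g-M@[0,.003,0]-s['tool_pos'])*100).round(2)); print(M.round(3).tolist(),s['contact_force'].round(1),s['finger_gap'].round(3),s['tool_pos'].round(4))
                                                                                                                                                            ^^^^^^^^^^^^^^^^^^^^^
AttributeError: 'float' object has no attribute 'round'
```

```bash
sed -i "s/s\['finger_gap'\].round(3)/round(s['finger_gap'],3)/" g4.py; python3 -m pendant '[[[0.3,0.5,-0.2,0],[0,1,0,0],[0,1,0,0],[0,0,0,0]]]'; python3 g4.py
```

```text
time_s: 11.75
tool_pos: [0.4336, 0.3418, 0.0719]
eef_rot: [0.489, -0.475, -0.494, 0.54]
contact_force: [-0.5, 0.3, 0.1]
finger_gap: 0.995
[-0.06  0.8   0.1 ]
[[-0.071, -0.059, -0.996], [0.997, -0.033, -0.069], [-0.029, -0.998, 0.061]] [-0.5  0.3  0.1] 0.995 [0.4336 0.3418 0.0719]
```

```bash
python3 -m pendant '[[[0,0.5,0.1,0],[0,0,0,0]]]'; python3 -m pendant '[[[0,0,0,0],[0,0,0,0],[0,0,0,0],[0,0,0,0],[0,0,0,0],[0,0,0,0],[0,0,0,0]]]' 1 25; python3 g4.py
```

```text
time_s: 11.95
tool_pos: [0.4324, 0.3417, 0.067]
eef_rot: [0.489, -0.475, -0.494, 0.539]
contact_force: [0.0, -1.4, 0.4]
finger_gap: 0.999
time_s: 12.65
tool_pos: [0.4331, 0.3422, 0.0683]
eef_rot: [0.489, -0.475, -0.495, 0.539]
contact_force: [-0.0, -0.8, -1.0]
finger_gap: 0.399
[-0.12  0.44  0.08]
[[-0.071, -0.056, -0.996], [0.997, -0.032, -0.069], [-0.028, -0.998, 0.058]] [-0.  -0.8 -1. ] 0.399 [0.4331 0.3422 0.0683]
```

```bash
python3 -m pendant '[[[0,0.2,0,0],[0,0,0,0],[0,0,0,0],[0,0,0,0]]]' 1 25; python3 g4.py;  python3 - <<'E'
from h import *
shot('wrist','wrist9')
E
```

```text
time_s: 13.05
tool_pos: [0.433, 0.3424, 0.0662]
eef_rot: [0.489, -0.475, -0.495, 0.538]
contact_force: [0.0, -0.8, 0.9]
finger_gap: 0.247
[-0.15  0.23  0.08]
[[-0.07, -0.056, -0.996], [0.997, -0.031, -0.069], [-0.027, -0.998, 0.058]] [ 0.  -0.8  0.9] 0.247 [0.433  0.3424 0.0662]
```

View pics/wrist9.png

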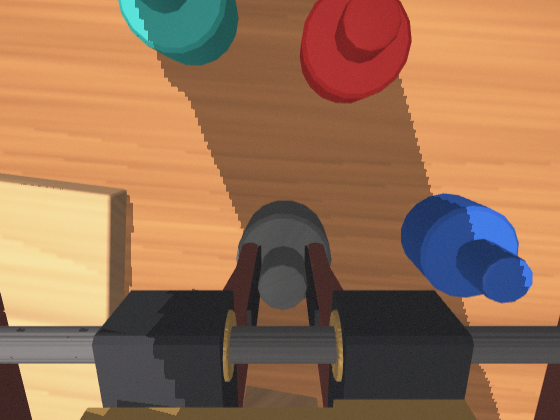

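```bash
python3 -m pendant '[[[0,-2,0,0],[0,-4,0,0],[0,-4,0,0],[0,-3,0,0],[0,0,0,0]]]'
cat > g5.py <<'E'
from h import *
import sys
t=.085; n=np.array([np.cos(t),np.sin(t)]); l=np.array([-n[1],n[0]])
g=np.array([.638,.003]) 
z=float(sys.argv[1]); s,M=T()
k=s['tool_pos']+M@[0,.0092,-.0008]  # knob now
go([*(s['tool_pos'][:2]+g-k[:2]),z],l); print('knob',k.round(4),M.round(3).tolist())
E
python3 g5.py .14
```

```text
time_s: 13.6
tool_pos: [0.4366, 0.3438, 0.1944]
eef_rot: [0.49, -0.474, -0.49, 0.543]
contact_force: [0.5, 0.4, -5.9]
finger_gap: 0.248
t 13.6 pos [0.4366 0.3438 0.1944] F [ 0.54  0.37 -5.93] gap 0.248
shift cm [-35.18   5.41 -18.07]
turn -0.94 or -0.94 q6 -1.099
knob [0.4368 0.3435 0.1852] [[-0.071, -0.067, -0.995], [0.997, -0.039, -0.068], [-0.034, -0.997, 0.07]]
```

```bash
python3 -m pendant '[[[-2.5,0,-1.2,0],[-3.5,0,-1.8,0],[-3.5,0,-1.8,0],[-3.5,0,-1.8,0],[-3.5,0,-1.8,0],[-3.5,0,-1.8,0],[-3.5,0,-1.8,0],[-3.5,0,-1.8,0],[-3,0,-1.6,0],[0,0,0,0]]]'; python3 g5.py .14
```

```text
time_s: 14.6
tool_pos: [0.6041, 0.0425, 0.1672]
eef_rot: [0.495, -0.466, -0.483, 0.552]
contact_force: [0.4, 0.5, -6.4]
finger_gap: 0.247
t 14.6 pos [0.6041 0.0425 0.1672] F [ 0.42  0.51 -6.38] gap 0.247
shift cm [-4.06  2.54 -3.36]
turn -0.67 or -0.67 q6 -1.645
knob [0.604  0.0421 0.1579] [[-0.077, -0.097, -0.992], [0.996, -0.044, -0.073], [-0.037, -0.994, 0.1]]
```

```bash
python3 -m pendant '[[[-2.2,0.5,-2.0,0],[-1.9,0.5,-1.5,0],[0,0,0,0]]]'; python3 g5.py .12
```

```text
time_s: 14.9
tool_pos: [0.6374, 0.0021, 0.1467]
eef_rot: [0.498, -0.462, -0.48, 0.554]
contact_force: [-0.9, 0.3, -5.8]
finger_gap: 0.244
t 14.9 pos [0.6374 0.0021 0.1467] F [-0.94  0.33 -5.78] gap 0.244
shift cm [ 0.21  2.64 -0.38]
turn -0.74 or -0.74 q6 -1.702
knob [0.6372 0.0018 0.1374] [[-0.076, -0.108, -0.991], [0.997, -0.042, -0.071], [-0.034, -0.993, 0.111]]
```

```bash
python3 -m pendant '[[[0.2,1.3,-0.4,0],[0.1,1.2,-0.3,0],[0,0,0,0]]]'; python3 g5.py .108
```

```text
time_s: 15.2
tool_pos: [0.6386, 0.0062, 0.1153]
eef_rot: [0.501, -0.46, -0.479, 0.555]
contact_force: [0.1, 0.5, -5.7]
finger_gap: 0.245
t 15.2 pos [0.6386 0.0062 0.1153] F [ 0.08  0.52 -5.74] gap 0.245
shift cm [-0.26  0.74 -0.03]
turn -0.75 or -0.75 q6 -1.694
knob [0.6383 0.0058 0.1061] [[-0.076, -0.115, -0.99], [0.997, -0.04, -0.071], [-0.032, -0.993, 0.118]]
```

Run:
```python
from h import *
shot('scene','scene10');shot('side','side10')
a=cv2.imread('pics/scene10.png')[200:320,200:400]
cv2.imwrite('pics/z13.png',np.vstack([cv2.resize(a,None,fx=2.5,fy=2.5,interpolation=cv2.INTER_CUBIC),cv2.resize(cv2.imread('pics/side10.png')[140:260,250:450],None,fx=2.5,fy=2.5,interpolation=cv2.INTER_CUBIC)]))
```

```text
(no output)
```

View pics/z13.png

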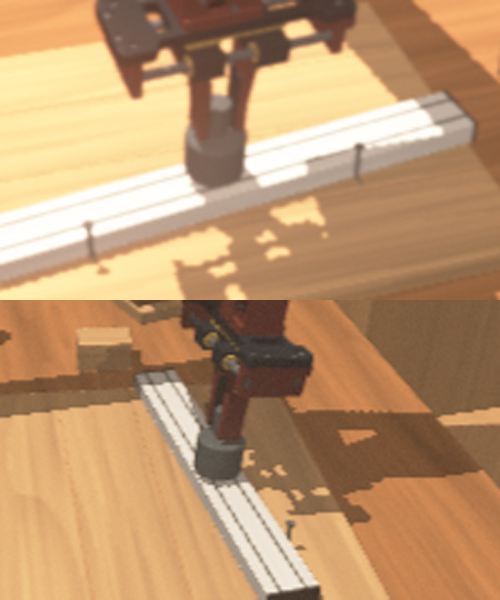

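```bash
python3 -m pendant '[[[0,0.25,-0.35,0],[0,0,0,0]]]'; python3 g5.py .108;python3 -m pendant '[[[0,0.15,0,0],[0,0,0,0]]]'; python3 g5.py .108
```

```text
time_s: 15.5
tool_pos: [0.643, 0.007, 0.1148]
eef_rot: [0.499, -0.461, -0.48, 0.555]
contact_force: [-1.1, -0.5, -5.9]
finger_gap: 0.247
t 15.5 pos [0.643  0.007  0.1148] F [-1.05 -0.49 -5.92] gap 0.247
shift cm [-0.31  0.75  0.42]
turn -0.67 or -0.67 q6 -1.694
knob [0.6428 0.0067 0.1056] [[-0.077, -0.112, -0.991], [0.997, -0.041, -0.073], [-0.032, -0.993, 0.114]]
time_s: 15.7
tool_pos: [0.6434, 0.0073, 0.1143]
eef_rot: [0.499, -0.461, -0.481, 0.555]
contact_force: [-0.6, 0.3, -6.3]
finger_gap: 0.241
t 15.7 pos [0.6434 0.0073 0.1143] F [-0.59  0.26 -6.31] gap 0.241
shift cm [-0.34  0.7   0.47]
turn -0.64 or -0.64 q6 -1.694
knob [0.6432 0.007  0.105 ] [[-0.077, -0.11, -0.991], [0.996, -0.041, -0.073], [-0.032, -0.993, 0.113]]
```

```bash
for i in 1; do python3 -m pendant '[[[0,0.3,0.1,0],[0,0,0,0]]]'; python3 -m pendant '[[[0,0.2,0,0],[0,0,0,0]]]'; done; python3 g5.py .108
```

```text
time_s: 15.9
tool_pos: [0.6422, 0.0071, 0.1118]
eef_rot: [0.498, -0.462, -0.481, 0.555]
contact_force: [-0.1, 0.1, -6.2]
finger_gap: 0.243
time_s: 16.1
tool_pos: [0.6423, 0.0068, 0.11]
eef_rot: [0.498, -0.462, -0.481, 0.554]
contact_force: [-0.2, -0.4, -5.5]
finger_gap: 0.246
t 16.1 pos [0.6423 0.0068 0.11  ] F [-0.18 -0.43 -5.53] gap 0.246
shift cm [-0.31  0.26  0.41]
turn -0.65 or -0.65 q6 -1.694
knob [0.6421 0.0065 0.1008] [[-0.077, -0.108, -0.991], [0.996, -0.041, -0.073], [-0.033, -0.993, 0.111]]
```

```bash
python3 -m pendant '[[[0,0.15,0,0],[0,0,0,0]]]' | grep -v eef; python3 -m pendant '[[[0,0.1,0,0],[0,0,0,0]]]'| grep -v eef;  python3 g5.py .108
```

```text
time_s: 16.3
tool_pos: [0.6425, 0.0067, 0.11]
contact_force: [-0.2, 0.2, -5.6]
finger_gap: 0.242
time_s: 16.5
tool_pos: [0.6426, 0.0066, 0.1099]
contact_force: [-0.2, 0.6, -5.0]
finger_gap: 0.246
t 16.5 pos [0.6426 0.0066 0.1099] F [-0.25  0.59 -5.05] gap 0.246
shift cm [-0.28  0.25  0.44]
turn -0.66 or -0.66 q6 -1.694
knob [0.6424 0.0062 0.1006] [[-0.077, -0.106, -0.991], [0.996, -0.041, -0.073], [-0.033, -0.993, 0.109]]
```

```bash
for i in 1; do python3 -m pendant '[[[0,0.15,0,0],[0,0,0,0]]]' | grep -v eef; python3 -m pendant '[[[0,0.15,0,0],[0,0,0,0]]]'| grep -v eef; done;  python3 g5.py .108
```

```text
time_s: 16.7
tool_pos: [0.6425, 0.0065, 0.1099]
contact_force: [0.6, 0.9, -3.8]
finger_gap: 0.247
time_s: 16.9
tool_pos: [0.6425, 0.0064, 0.1098]
contact_force: [0.2, -0.1, -3.0]
finger_gap: 0.244
t 16.9 pos [0.6425 0.0064 0.1098] F [ 0.19 -0.14 -2.97] gap 0.244
shift cm [-0.27  0.24  0.43]
turn -0.66 or -0.66 q6 -1.694
knob [0.6423 0.0061 0.1006] [[-0.077, -0.105, -0.991], [0.996, -0.042, -0.073], [-0.034, -0.994, 0.108]]
```

```bash
python3 -m pendant '[[[0,0.15,0,0],[0,0,0,0]]]' | grep -v eef
python3 - <<'E'
from h import *
shot('scene','scene11');shot('side','side11');shot('wrist','wrist11')
a=cv2.imread('pics/scene11.png')[200:320,200:400]
cv2.imwrite('pics/z14.png',np.vstack([cv2.resize(a,None,fx=2.5,fy=2.5,interpolation=cv2.INTER_CUBIC),cv2.resize(cv2.imread('pics/side11.png')[140:260,250:450],None,fx=2.5,fy=2.5,interpolation=cv2.INTER_CUBIC)]))
E
```

```text
time_s: 17.1
tool_pos: [0.6425, 0.0064, 0.1098]
contact_force: [-0.2, -0.3, -2.3]
finger_gap: 0.239
```

View pics/z14.png

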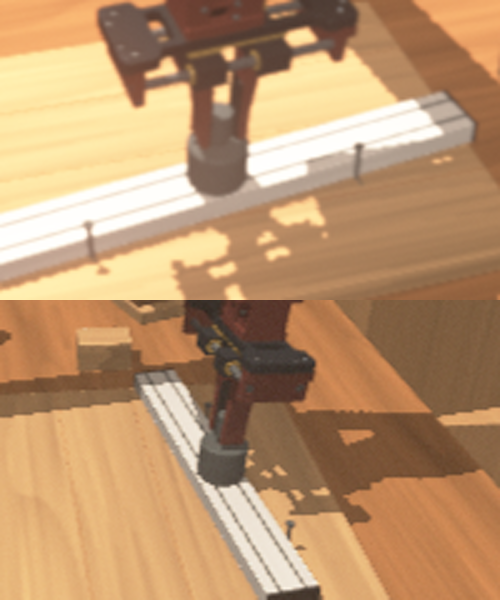

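View pics/wrist11.png

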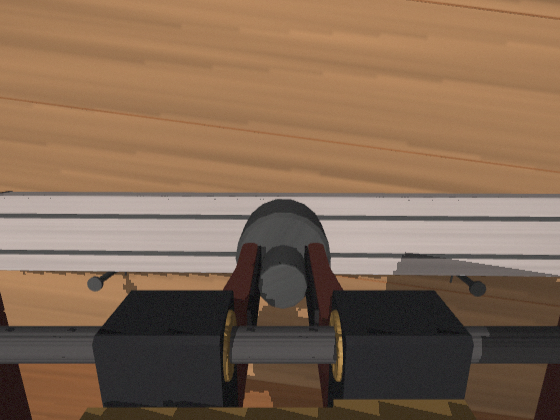

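```bash
python3 -m pendant '[[[0,0,0,0],[0,0,0,0],[0,0,0,0],[0,0,0,0]]]' 0.6 | grep -v eef; python3 -m pendant '[[[0,0,0,0],[0,0,0,0],[0,0,0,0],[0,0,0,0],[0,0,0,0]]]' 0.1 | grep -v eef; python3 -m pendant '[[[0,-2,0,0],[0,-4,0,0],[0,-5,0,0],[0,-5,0,0],[0,-4,0,0],[0,0,0,0]]]'
python3 - <<'E'
from h import *
for k in('scene','side','wrist'):shot(k,k+'12')
a=cv2.imread('pics/scene12.png')[200:320,190:400]
cv2.imwrite('pics/z15.png',np.vstack([cv2.resize(a,None,fx=2.5,fy=2.5,interpolation=cv2.INTER_CUBIC),cv2.resize(cv2.imread('pics/side12.png')[140:260,250:460],None,fx=2.5,fy=2.5,interpolation=cv2.INTER_CUBIC)]))
E
```

```text
time_s: 17.65
tool_pos: [0.6437, 0.0057, 0.1088]
contact_force: [0.4, -0.3, 0.5]
finger_gap: 0.4
time_s: 18.15
tool_pos: [0.6438, 0.0057, 0.1085]
contact_force: [-0.9, 0.3, -0.3]
finger_gap: 0.813
time_s: 18.75
tool_pos: [0.6635, 0.0146, 0.3124]
eef_rot: [0.498, -0.462, -0.48, 0.555]
contact_force: [1.3, -0.4, 0.4]
finger_gap: 0.899
```

View pics/z15.png

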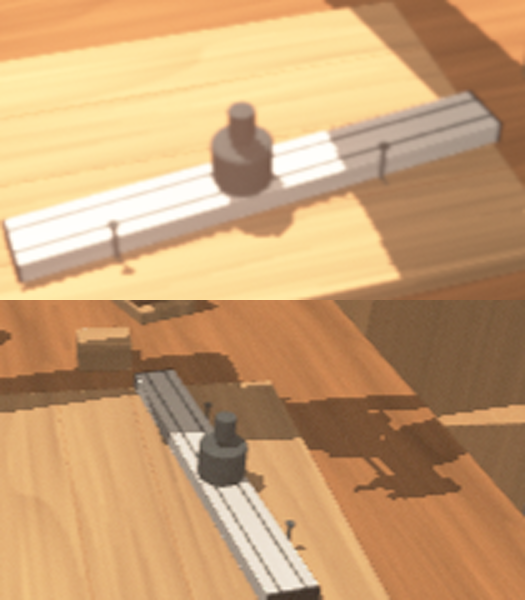

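View pics/wrist12.png

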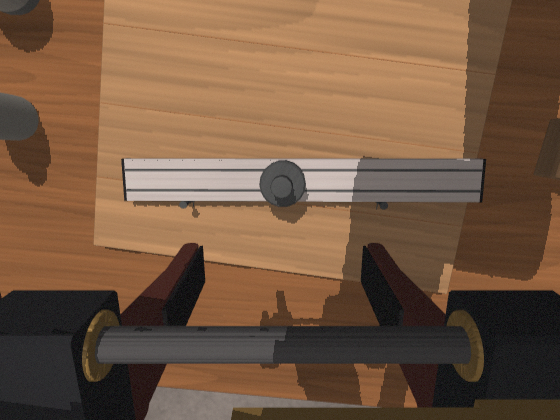

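View pics/scene12.png

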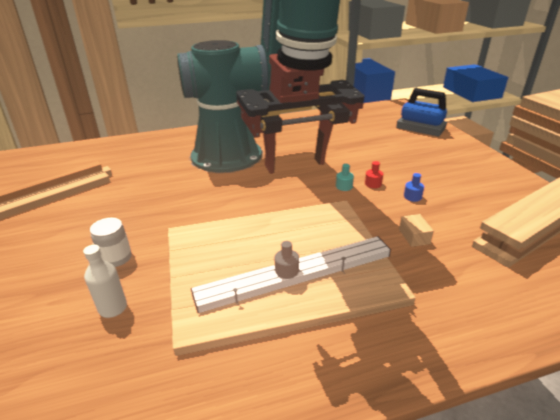

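Run:
```python
import cv2,numpy as np
def pc(x,y,w,h,p,q):
    g=lambda f:cv2.cvtColor(cv2.imread(f'pics/{f}.png'),cv2.COLOR_BGR2GRAY)[y:y+h,x:x+w].astype(np.float32)
    return cv2.phaseCorrelate(g(p),g(q),cv2.createHanningWindow((w,h),cv2.CV_32F))
for a in ('scene6','scene7'):
    print(a,pc(185,270,50,45,a,'scene12'),pc(350,225,50,50,a,'scene12'))
a=cv2.imread('pics/wrist12.png')
k=lambda y,x:cv2.resize(a[y:y+40,x:x+50],None,fx=7.8,fy=7.8,interpolation=cv2.INTER_NEAREST)
cv2.imwrite('pics/z16.png',np.hstack([k(180,160),k(180,355)]))
```

```text
scene6 ((-0.009490470967087106, 0.4376016290799889), 0.9533513861762153) ((-0.2671988559883687, 0.10838345735164268), 0.4031384433746338)
scene7 ((0.010515000514853767, 0.5497800772826515), 0.9800509641435411) ((0.0023404902913135572, -0.0245811624978316), 0.784987601184845)
```

View pics/z16.png

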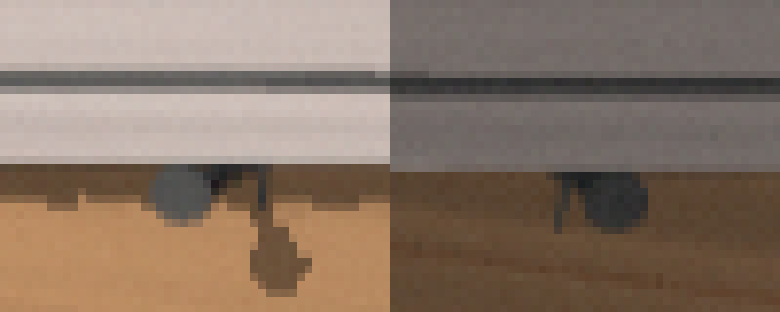

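Run:
```python
import cv2,numpy as np
G=lambda f:cv2.cvtColor(cv2.imread(f'pics/{f}.png'),cv2.COLOR_BGR2GRAY).astype(np.float32)
def pc(x,y,w,h,p,q):
    return np.round(cv2.phaseCorrelate(G(p)[y:y+h,x:x+w],G(q)[y:y+h,x:x+w],cv2.createHanningWindow((w,h),cv2.CV_32F)),2) if 0 else [np.round(z,2) for z in cv2.phaseCorrelate(G(p)[y:y+h,x:x+w],G(q)[y:y+h,x:x+w],cv2.createHanningWindow((w,h),cv2.CV_32F))]
for q in ('scene4','scene5','scene6','scene10','scene11','scene12'):
    print(q,'endB',pc(185,270,44,45,'scene7',q),'endA',pc(366,230,36,36,'scene7',q),'panel corner',pc(170,310,40,25,'scene7',q))
# subpixel edge of rail's lower side (dark->panel) columns 200..230
for q in ('scene4','scene5','scene6','scene7','scene10','scene11','scene12'):
    g=G(q); out=[]
    for c in (205,215,225,252,262,355):
        col=cv2.GaussianBlur(g,(3,3),0)[225:310,c]; d=np.diff(col); 
        i=np.argmin(d); w=slice(max(i-2,0),i+3); out.append(round(225.5+float((np.arange(len(d))[w]*-d[w]).sum()/(-d[w]).sum()),2))
    print(q,out)
```

```text
scene4 endB [array([0.3 , 0.53]), np.float64(0.96)] endA [array([-0.56, -0.44]), np.float64(0.97)] panel corner [array([0.04, 0.65]), np.float64(0.98)]
scene5 endB [array([0.45, 0.47]), np.float64(0.98)] endA [array([0.07, 0.02]), np.float64(0.92)] panel corner [array([0.12, 0.49]), np.float64(0.94)]
scene6 endB [array([0.48, 0.52]), np.float64(0.99)] endA [array([-0.1 ,  0.08]), np.float64(0.97)] panel corner [array([-0.03,  0.55]), np.float64(0.95)]
scene10 endB [array([0.46, 0.51]), np.float64(0.98)] endA [array([-0.14, -0.19]), np.float64(0.83)] panel corner [array([-0.01,  0.51]), np.float64(0.91)]
scene11 endB [array([0.48, 0.53]), np.float64(0.98)] endA [array([0.  , 0.03]), np.float64(0.77)] panel corner [array([0.07, 0.42]), np.float64(0.98)]
scene12 endB [array([0.54, 0.55]), np.float64(0.98)] endA [array([0.05, 0.03]), np.float64(0.93)] panel corner [array([-0.15,  0.51]), np.float64(0.98)]
scene4 [303.77, 300.83, 297.87, 289.82, 286.85, 259.32]
scene5 [303.78, 300.87, 297.94, 290.06, 287.09, 259.88]
scene6 [303.83, 300.89, 298.02, 290.06, 287.12, 259.88]
scene7 [303.72, 300.83, 297.91, 289.95, 287.07, 250.39]
scene10 [303.78, 300.86, 297.95, 290.06, 227.0, 257.89]
scene11 [303.77, 300.87, 298.02, 290.06, 231.15, 258.5]
scene12 [303.73, 300.82, 297.9, 289.94, 287.06, 250.4]
```

Run:
```python
from h import *
s=sense(); print(s['time_s'],s['contact_force']); finish_job()
```

```text
18.9 [-0.17765013  0.16389888  0.29121234]
the job is handed in; nothing more can be done
```

I slid the rail up to the two nails, stood the steel weight on it between them, and handed the job in at 18.9 s.

**Rail:** I gripped it, slid it about 12 cm and turned it slightly to match the line of the nails. I then loosened the grip and pushed it from behind, midway between the nails. It first met nail b, then swung onto nail a. It stopped moving with about 3 to 3.6 N on the wrist, so neither nail can have taken more than that, well under the 8 N limit.

**Weight:** I set the dark weight down gently and released it once most of its load was on the rail. It stands upright near the middle of the stretch between the nails.

**Last checks:**
- **Contact:** the close-up wrist pictures show the rail's edge against both nails. Contact is judged from these pictures and the push force; I could not read the bend of the nails.
- **Rail position:** its edge in the scene pictures was the same before and after placing the weight, within about 0.02 px. A first image comparison suggested a 0.5 px shift at one end. The fixed panel showed the same shift, so it came from the method, not from movement.
- **Other objects:** by eye, the bottle, tin and wood block look unmoved, and the robot is clear of everything.

The gripper ended up tilted by about 0.1 rad because the arm sagged a little with each move. The weight was therefore a few degrees off level when it was lowered, but it settled flat on release.

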